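# Hold the wear gauge on the ringed spot of the grinding slab

## Robot

A 6-joint arm with a two-finger parallel gripper is mounted at the origin on the work surface. World frame = base frame: x ahead of the robot, y to its left, z up, the work surface at z = 0. Lengths are in m, angles in rad, forces in N, time in s.
With the tool pointing down it reaches from about 0.375 to 0.975 m from the base axis. Payload 3.8 kg.
Tool frame: the origin (TCP) lies at the very end of the fingers, on their centre line; the grasp point (between the pads) lies 19 mm behind it (env.pinch_z is the distance from the TCP to the grasp point, in m); z points along the fingers, y is the line along which they close (so a half turn about z gives the same grasp; the last joint's range is limited). The gripper opens to 88 mm and grips with 3 to 60 N. Pads are 18 mm wide; open, the fingers measure 123 mm over their backs; the gripper's body (75 mm by 187 mm) begins 45 mm behind the grasp point.
Start: joints at [1.279, 0.264, 1.604, -0, 1.274, -0.037], TCP at [0.17, 0.653, 0.239] pointing down, gripper open.
Joint ranges: [-2.63, 2.63], [-0.94, 2.18], [0.31, 2.57], [-1.31, 4.45], [0, 2.66], [-2.55, 2.55]. Speed limits (rad/s): [2.57, 2.57, 3.14, 3.14, 3.14, 3.14].

## Interface

Orientations are given as a unit quaternion [x, y, z, w].
In Python, from station import observe, optics, env gives the robot as it stands. The module is installed in compiled form; this text tells all that it offers.
- The arm moves only by the tool servo_tool, never from a script. Its arguments are lists of equal length, an entry for each row: "gripper": the finger opening in mm, from 0 to 88.1; "travel": the shift along the tool's x, y, z in mm, a list of three; "turn": the turn about the tool's z in rad. A call has 1 to 20 rows; each row shifts and turns the commanded pose from where the row before left it, along the tool's axes as they then stand; what a row does not reach is not made up. A row lasts 1/10 s, in which the tool goes at most 50 mm and 8.59 degrees, less where a joint would pass 70% of its speed; a pose out of reach is approached as far as the arm can. A call with a gripper value outside its range is refused whole. The fingers move at their own pace and stop on an object; "grip_force" is the grip in N (left out, the last holds). Time passes only in rows, so rows that do not move let the fingers close. It gives the time, the measured TCP pose, the force, the opening and the grip force at its end, in the units of the state.
- observe(): the state, without advancing time (a new reading comes with each control period).
- optics.capture(name): name is "side" or "top"; returns a dict with "img" (420x560x3 uint8, red, green, blue), "range_z" (420x560 float32, m along the optical axis (not along the pixel's ray), 0 where there is no reading), "mtx" (3x3 intrinsics, pixels), "dist_coeffs" ([k1, k2, p1, p2, k3] as OpenCV has them; the pictures are not rectified), "world_from_camera" (4x4, takes a point from camera to world coordinates). Camera axes: x right, y down, z forward; pixel columns grow to the right and rows downward; lengths in m; the calibration is good to about 2 mm. A picture is of the moment at which its call begins.
- env.job_done(): hands the job in; it is judged then, once.
The state is a dict: "time": time; "qpos": joint angles; "qvel": joint speeds; "joint_efforts": joint torques, N m; "position": TCP position; "ee_rot": TCP orientation; "force": force on the tool from outside, world axes, zero at the start; "ft_torque": the same for the moment, N m; "gripper_width": finger opening in m; "grasp_force": force on a finger pad.
Only numpy, scipy, OpenCV 4.12 (cv2) and the standard library are available. Lean on these libraries where they do the work, as an engineer would, in place of code of your own. Each camera call takes 0.05 s, during which the arm holds its last target. There are 200 camera calls.

## Task

Slide the transport lock of the gauge holder fully to its end stop and leave it open, then lift the wear gauge out of the holder and check the grinding slab with it: hold the gauge upright with its spring tip inside the white ring painted on the slab (not the square or the cross), pressing gently until the sprung plunger is about half pushed in. Finish while still holding the gauge there, pressed and steady; leave everything else on the table where it is.

Things in the scene. Friction and masses are not known exactly. Their poses are not given: they have to be found in the camera images.
- holder: fixed grey block, 70 mm wide (its x), 205 mm long (its y, from -35 to +170 mm), 55 mm high, standing on the table at an angle that varies. Origin on the table directly under the centre of the gauge's hole. Its y axis is level and points from the gauge along the lock's track; the lock opens towards +y. z up. A steel stop bar across its far +y end reaches to 73 mm above the table.
- holder_hole (a point): centre of the mouth of the holder's hole (21 mm wide, right through), on the block's top face 55 mm above the table. While the gauge is in the holder its collar (48 mm across, 6 mm thick) rests on this face, its handle runs from 6 to 66 mm above this point and its tip is 47 mm below it.
- lock_grip (a point): centre of the black grip of the sliding lock: an upright block 16 mm (holder x) by 26 mm (holder y) by 40 mm high, its top 109.5 mm above the table. It sits on a 48 x 50 mm steel plate (top 69.5 mm above the table) that carries a steel fork reaching over the gauge's collar; fork and plate stay below 70 mm. Moves with the lock, 85 mm from the hole's centre along holder y when the lock is shut.
- lock (a joint): travel of the lock in m along the holder's +y: 0 fully shut (fork over the gauge's collar, the gauge cannot be lifted), 0.040 at its end stop (fork clear). It starts between 0 and 0.010. Slides with about 1.5 N of friction and stays where it is left.
- gauge_grip (a point): centre of the gauge's black round handle (26 mm diameter, 60 mm long, upright, white dial on its top end), half-way up the handle; z along the gauge, up. The gauge is 113 mm long, about 0.15 kg: handle, collar 48 mm across x 6 mm under it (upper face 30 mm below this point), barrel 18 mm x 25 mm, and the sprung plunger 22 mm long below, its tip 83 mm below this point when out.
- gauge_tip (a point): centre of the flat lower end of the gauge's plunger (10 mm diameter foot), the point that touches the slab.
- plunger (a joint): how far the plunger is pushed into the gauge, in m: 0 fully out (as in the holder), 0.012 fully in. Spring: 1 N to start, then 0.4 N more for each mm, so half in (6 mm) takes 3.4 N.
- ring_mark: centre of the white ring painted on the slab's top face: inner diameter 28 mm, outer 34 mm; the only round mark. It lies on the slab's top face. Which of three places on the slab it takes varies.
- slab_top (a point): centre of the top face of the fixed dark granite slab, 300 x 400 x 40 mm, its top level and 40 mm above the table. It also carries a white square and a white X of the ring's size (not to be used), and loose things not over 60 mm high: the granite roller (58 mm diameter, 240 mm long), bowl, container and scoop.
- roller_mid (a point): middle of the granite roller (58 mm diameter, 240 mm long, lying on the slab), half-way up; leave alone.
- bowl_rim (a point): centre of the mouth of the ceramic bowl (90 mm across, 45 mm high, on the slab); leave alone.
- container_mid (a point): middle of the green plastic container with snap lid (76 x 88 x 49 mm, on the slab), half-way up; leave alone.
- scoop_mid (a point): middle of the teak scoop (48 mm wide, 126 mm long, 26 mm high, on the slab); leave alone.
- tumbler_rim (a point): centre of the mouth of the steel tumbler (68 mm across, 90 mm high, on the table beyond the holder); leave alone.
- jar_mid (a point): middle of the glass jar (64 mm across, 100 mm high, on the table beyond the holder), half-way up; leave alone.
Things that resemble listed ones, but are neither listed nor needed, are in the scene too. What is shaped like the holder but purple or turquoise is not meant.

How it is judged:
On the way, in this order (a step that is already met when the one before it is completed fails the run):
1. the lock is slid fully to its end stop with the gauge still in the holder (value of joint lock above 0.037 m and horizontal distance between gauge_grip and holder_hole below 0.012 m and z of gauge_grip in the frame of holder_hole below 0.042 m), for 0.2 s.
2. the gauge is held clear above the holder (z of gauge_tip in the frame of holder_hole above 0.005 m and contact force between gauge and the fingers above 0.5 N), for 0.1 s.
At the end, for the whole second after the job is handed in: The lock is within 3 mm of its end stop; the gauge is in the fingers, upright within 7 degrees, the centre of its tip within 10 mm of the ring's centre, its plunger pushed in 3 to 9.5 mm of 12 by the slab (1 to 8 N), and it is still (value of joint lock above 0.037 m and horizontal distance between gauge_tip and ring_mark below 0.01 m and angle between gauge_grip's own z axis and vertical below 0.12 rad and z of gauge_grip in the frame of slab_top above 0.06 m and value of joint plunger between 0.003 and 0.0095 m and contact force between gauge and slab between 1 and 8 N and contact force between gauge and the fingers above 1 N and linear speed of gauge below 0.02 m/s); the arm keeps its last pose, push and grip.
It fails at once if the gauge is pressed or knocked on the slab with more than 20 N (contact force between gauge and slab above 20 N).
It fails at once if the roller, bowl, container, scoop, tumbler or jar is moved by more than 30 mm (distance of any of roller_mid, bowl_rim, container_mid, scoop_mid, tumbler_rim, jar_mid from where it was at the start of the episode above 0.03 m).
It also fails if it takes over 48 s, if anything falls off the work surface, if the arm or the gripper's body presses on something with over 40 N, if the wrist force passes 120 N, or if a joint passes its speed limit or range.

## Working session

There is one attempt and no reset: what is moved stays moved. The work goes in short steps, Python scripts to look and compute and a tool call to move; the robot and the scene stay as the last step left them, time stands still between calls to the robot, and variables do not carry over. Pictures are saved under pics/ and viewed, at most 10 in all, crops included, and the job is handed in when it is done.

Besides the shell and the picture viewer there is one more tool, called as name([rows], argument=value, ...), one row to a line, values as JSON. servo_tool: Moves the arm, as the interface text tells. Its arguments: {"type":"object","properties":{"gripper":{"type":"array","items":{"type":"number"}},"travel":{"type":"array","items":{"type":"array","items":{"type":"number"}}},"turn":{"type":"array","items":{"type":"number"}},"grip_force":{"type":"number"}},"required":["gripper","travel","turn"]}

```bash
mkdir -p pics
cat > h.py <<'E'
import numpy as np, cv2, pickle
from station import observe, optics, env
def cap(n):
    c=optics.capture(n); pickle.dump(c,open(n+'.pkl','wb')); return c
def load(n): return pickle.load(open(n+'.pkl','rb'))
def cloud(c):
    H,W=c['range_z'].shape
    u,v=np.meshgrid(np.arange(W),np.arange(H))
    p=cv2.undistortPoints(np.stack([u,v],-1).reshape(-1,1,2).astype(np.float64),c['mtx'],c['dist_coeffs']).reshape(H,W,2)
    z=c['range_z'][...,None]
    P=np.concatenate([p*z,z],-1); T=c['world_from_camera']
    X=P@T[:3,:3].T+T[:3,3]; X[c['range_z']==0]=np.nan
    return X
E
python3 - <<'E'
from h import *
for n in('top','side'):
    c=cap(n); cv2.imwrite(f'pics/{n}0.png',c['img'][...,::-1]); print(n,c['world_from_camera'].round(3).tolist(),c['mtx'][0,0])
s=observe();print({k:np.round(v,3).tolist() for k,v in s.items()},env.pinch_z)
E
```

```text
top [[-0.028, -0.991, 0.133, 0.322], [-0.999, 0.024, -0.028, -0.079], [0.024, -0.133, -0.991, 1.376], [0.0, 0.0, 0.0, 1.0]] 415.479868956083
side [[0.815, -0.395, 0.423, -0.045], [-0.579, -0.538, 0.613, -0.842], [-0.015, -0.745, -0.667, 0.909], [0.0, 0.0, 0.0, 1.0]] 481.48706025241046
{'time': 0.1, 'qpos': [1.279, 0.265, 1.605, -0.0, 1.274, -0.037], 'qvel': [0.002, -0.002, -0.001, -0.0, 0.001, -0.001], 'joint_efforts': [-0.0, -50.362, -35.807, 0.073, 0.023, -0.0], 'position': [0.17, 0.653, 0.238], 'ee_rot': [0.127, 0.992, -0.001, -0.0], 'force': [0.108, -0.132, 0.762], 'ft_torque': [0.022, 0.0, -0.004], 'grasp_force': 0.0, 'gripper_width': 0.088} 0.0187
```

View pics/top0.png

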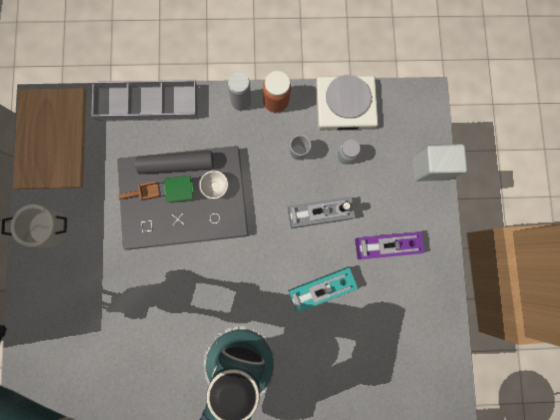

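View pics/side0.png

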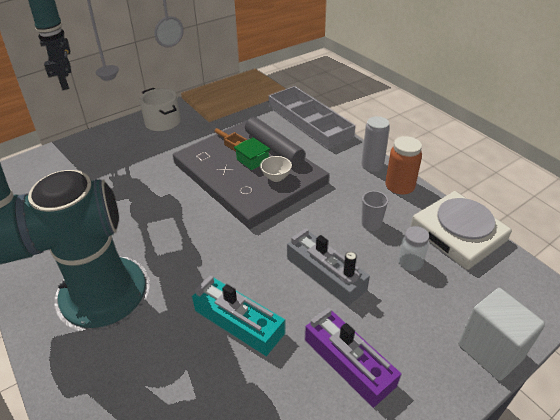

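The top view shows the grey holder at about (322,212), with the gauge at (347,206) and the stop bar at (293,215). The ring is at (215,218), and the bowl just above it at (213,185).

Run:
```python
from h import *
for n,box,rb in(('top',(270,185,370,245),(203,206,228,231)),('side',(275,220,380,310),(236,180,258,200))):
    c=load(n);X=cloud(c);u0,v0,u1,v1=box
    S=X[v0:v1,u0:u1];I=c['img'][v0:v1,u0:u1].astype(int)
    z=S[...,2]
    def rep(l,m):
        P=S[m]; print(n,l,m.sum(),np.nanmedian(P,0).round(4),(np.nanmin(P,0)/2+np.nanmax(P,0)/2).round(4), np.ptp(P,axis=0).round(3))
    rep('gaugetop',(z>.115)&(z<.13))
    rep('grip',(z>.103)&(z<.113)&(I.max(-1)<90))
    m=(z>.045)&(z<.09); P=S[m][:,:2].astype(np.float32); r=cv2.minAreaRect(P); print('block',r, cv2.boxPoints(r).round(3).tolist())
    u0,v0,u1,v1=rb;S=X[v0:v1,u0:u1];I=c['img'][v0:v1,u0:u1].astype(int)
    m=(I.min(-1)>130)&(S[...,2]<.05); P=S[m]; print(n,'ring',m.sum(),P.mean(0).round(4),((P.min(0)+P.max(0))/2).round(4),np.ptp(P,axis=0).round(3))
    # zoomed crops
    cr=c['img'][v0-60:v1+60,u0-60:u1+200]
c=load('top');a=cv2.resize(c['img'][190:240,190:370],None,fx=4.4,fy=4.4,interpolation=cv2.INTER_CUBIC)
d=load('side');b=cv2.resize(d['img'][175:310,230:390],None,fx=2.5,fy=2.5,interpolation=cv2.INTER_CUBIC)
o=np.zeros((220+338,792,3),np.uint8);o[:a.shape[0],:a.shape[1]]=a;o[220:220+b.shape[0],:b.shape[1]]=b
cv2.imwrite('pics/crop1.png',o[...,::-1])
```

```text
top gaugetop 59 [ 0.4837 -0.3397  0.1214] [ 0.4825 -0.3031  0.1207] [0.028 0.099 0.011]
top grip 37 [ 0.4719 -0.2552  0.1095] [ 0.4736 -0.2874  0.108 ] [0.02  0.092 0.01 ]
block ((0.4329376816749573, -0.2963470220565796), (0.16228392720222473, 0.24167156219482422), 6.426797389984131) [[0.33899998664855957, -0.1850000023841858], [0.3659999966621399, -0.4259999990463257], [0.5270000100135803, -0.40700000524520874], [0.5, -0.16699999570846558]]
top ring 40 [0.4623 0.0733 0.0415] [0.4628 0.0728 0.0422] [0.033 0.033 0.012]
side gaugetop 83 [ 0.4806 -0.343   0.1194] [ 0.4815 -0.3418  0.1197] [0.024 0.025 0.007]
side grip 102 [ 0.472  -0.2641  0.1074] [ 0.4758 -0.299   0.1079] [0.026 0.113 0.009]
block ((0.435123085975647, -0.28423309326171875), (0.15295937657356262, 0.21581077575683594), 6.26629114151001) [[0.34700000286102295, -0.1850000023841858], [0.3709999918937683, -0.4000000059604645], [0.5230000019073486, -0.382999986410141], [0.49900001287460327, -0.16899999976158142]]
side ring 19 [0.465  0.0698 0.0389] [0.4638 0.0713 0.0391] [0.033 0.034 0.005]
```

View pics/crop1.png

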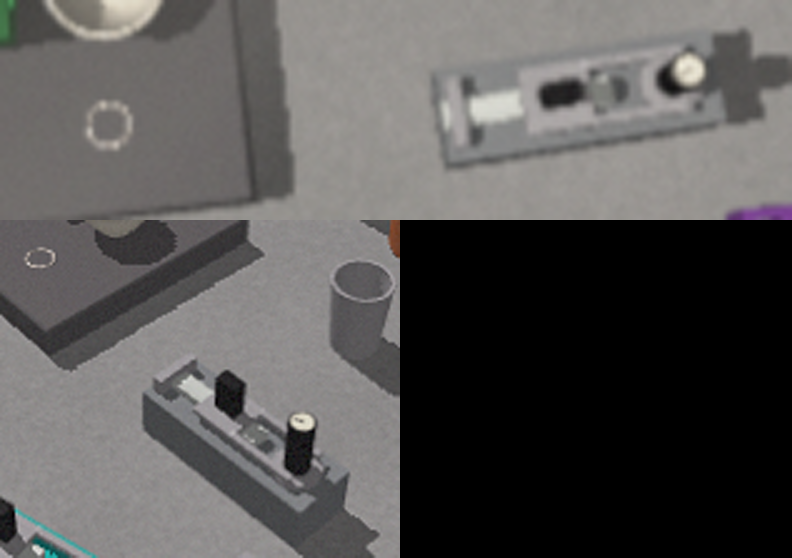

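The ring and the grey holder are clear, and the lock is near shut. Next I refine the holder angle.

Run:
```python
from h import *
for n,box in(('top',(270,185,370,245)),('side',(275,220,380,310))):
    c=load(n);X=cloud(c);u0,v0,u1,v1=box
    S=X[v0:v1,u0:u1].reshape(-1,3);I=c['img'][v0:v1,u0:u1].reshape(-1,3).astype(int)
    ok=(np.ptp(I,axis=1)<30)&(np.abs(S[:,0]-.47)<.08)
    m=ok&(S[:,2]>.051)&(S[:,2]<.075);P=S[m][:,:2].astype(np.float32)
    print(n,m.sum(),cv2.minAreaRect(P))
    for l,lo,hi,y0 in(('g',.113,.13,-.341),('l',.1,.114,-.255)):
        m=(S[:,2]>lo)&(S[:,2]<hi)&(np.abs(S[:,1]-y0)<.035)&(np.abs(S[:,0]-.477)<.04)
        P=S[m]; print(l,m.sum(),P.mean(0).round(4),((P.min(0)+P.max(0))/2).round(4),np.ptp(P,axis=0).round(3))
```

```text
top 1197 ((0.47035372257232666, -0.30010542273521423), (0.26710569858551025, 0.12158771604299545), 80.94588470458984)
g 59 [ 0.4835 -0.3396  0.1214] [ 0.4842 -0.3403  0.1202] [0.025 0.025 0.013]
l 44 [ 0.4721 -0.2533  0.1095] [ 0.4729 -0.2541  0.1073] [0.018 0.025 0.013]
side 1727 ((0.47415655851364136, -0.2749900817871094), (0.0741930603981018, 0.20487366616725922), 7.393566131591797)
g 90 [ 0.4806 -0.3435  0.1191] [ 0.4815 -0.3418  0.1183] [0.024 0.025 0.01 ]
l 80 [ 0.4704 -0.2572  0.1067] [ 0.4723 -0.2562  0.1061] [0.019 0.027 0.011]
```

servo_tool([
  [0,0,0],
  [0,0,0],
  [0,0,0],
  [0,0,0],
  [0,0,0],
  [0,0,0],
  [0,0,0],
  [0,0,0],
  [0,0,0],
], gripper=[88,88,88,88,88,88,88,88,88], turn=[0.145,0.145,0.145,0.145,0.145,0.145,0.145,0.145,0])

```text
time: 1.0
position: [0.17, 0.6528, 0.238]
ee_rot: [0.65, 0.76, -0.001, 0.0]
force: [0.5, 0.5, 0.5]
gripper_width: 0.0881
grasp_force: 0.0
```

servo_tool([
  [0,0,0],
  [-40,18.4,0],
  [-40,18.4,0],
  [-40,18.4,0],
  [-40,18.4,0],
  [-40,18.4,0],
  [-40,18.4,0],
  [-40,18.4,0],
  [-40,18.4,0],
  [-40,18.4,0],
  [-40,18.4,0],
  [-40,18.4,0],
  [-40,18.4,0],
  [0,0,0],
], gripper=[88,88,88,88,88,88,88,88,88,88,88,88,88,88], turn=[0.03,0,0,0,0,0,0,0,0,0,0,0,0,0])

```text
time: 2.4
position: [0.4515, 0.2007, 0.2386]
ee_rot: [0.662, 0.75, -0.0, 0.001]
force: [-0.5, 0.4, -0.5]
gripper_width: 0.088
grasp_force: 0.0
```

servo_tool([
  [-40,-3,0],
  [-40,-3,0],
  [-40,-3,0],
  [-40,-3,0],
  [-40,-3,0],
  [-40,-3,0],
  [-40,-3,0],
  [-40,-3,0],
  [-40,-3,0],
  [-40,-3,0],
  [-40,-3,0],
  [0,0,0],
], gripper=[70,60,60,60,60,60,60,60,60,60,60,60], turn=[0,0,0,0,0,0,0,0,0,0,0,0])

```text
time: 3.6
position: [0.4723, -0.2391, 0.2385]
ee_rot: [0.661, 0.75, -0.0, 0.0]
force: [0.3, 1.6, 0.5]
gripper_width: 0.0601
grasp_force: 0.0
```

servo_tool([
  [-16,-2,0],
  [0,0,40],
  [0,0,40],
  [0,0,40],
  [0,0,25],
  [0,0,14],
  [0,0,0],
], gripper=[60,60,60,60,60,60,60], turn=[0,0,0,0,0,0,0])

```text
time: 4.3
position: [0.4708, -0.2504, 0.0776]
ee_rot: [0.66, 0.751, -0.0, -0.002]
force: [-0.8, 0.5, 0.6]
gripper_width: 0.0604
grasp_force: 0.0
```

servo_tool([
  [0,0,0],
  [0,0,0],
  [0,0,0],
  [0,0,0],
  [0,0,0],
  [0,0,0],
  [0,0,0],
], gripper=[30,10,10,10,10,10,10], turn=[0,0,0,0,0,0,0], grip_force=10)

```text
time: 5.0
position: [0.4713, -0.2523, 0.0801]
ee_rot: [0.661, 0.75, -0.001, -0.0]
force: [-4.3, 0.1, 5.8]
gripper_width: 0.0161
grasp_force: 10.0
```

servo_tool([
  [4,-0.5,0],
  [5,-0.5,0],
  [5,0,0],
  [5,0,0],
  [5,0,0],
  [5,0,0],
  [4,0,0],
  [3,0,0],
  [0,0,0],
  [0,0,0],
], gripper=[10,10,10,10,10,10,10,10,10,10], turn=[0,0,0,0,0,0,0,0,0,0])

```text
time: 6.0
position: [0.4667, -0.2156, 0.0801]
ee_rot: [0.661, 0.75, 0.0, -0.0]
force: [-2.9, -0.2, 6.8]
gripper_width: 0.0159
grasp_force: 10.0
```

servo_tool([
  [1,0,0],
  [1,0,0],
  [1,0,0],
  [0,0,0],
  [0,0,0],
], gripper=[10,10,10,10,10], turn=[0,0,0,0,0])

```text
time: 6.5
position: [0.4666, -0.2147, 0.0802]
ee_rot: [0.661, 0.751, -0.001, 0.001]
force: [-2.3, -7.1, 3.7]
gripper_width: 0.016
grasp_force: 10.0
```

servo_tool([
  [1,0,0],
  [1,0,0],
  [0.5,0,0],
  [0,0,0],
  [0,0,0],
], gripper=[10,10,10,10,10], turn=[0,0,0,0,0])

```text
time: 7.0
position: [0.4666, -0.2143, 0.0802]
ee_rot: [0.661, 0.751, -0.002, 0.003]
force: [-2.3, -14.0, 0.1]
gripper_width: 0.016
grasp_force: 10.0
```

servo_tool([
  [0,0,0],
  [0,0,0],
  [0,0,0],
  [0,0,-20],
  [0,0,-30],
  [0,0,-30],
  [0,0,0],
  [0,0,0],
], gripper=[40,60,60,60,60,60,60,60], turn=[0,0,0,0,0,0,0,0])

```text
time: 7.8
position: [0.4664, -0.2107, 0.1602]
ee_rot: [0.661, 0.75, 0.0, 0.001]
force: [0.3, -1.0, -0.7]
gripper_width: 0.06
grasp_force: 0.0
```

Run:
```python
from h import *
print(observe()['position'])
for n,b in(('top',(190,240,270,370)),('side',(220,310,275,380))):
    c=cap(n);cv2.imwrite(f'pics/{n}2.png',cv2.resize(c['img'][b[0]:b[1],b[2]:b[3]],None,fx=5,fy=5)[...,::-1])
    X=cloud(c).reshape(-1,3)
    m=(X[:,2]>.116)&(X[:,2]<.126)&(np.hypot(X[:,0]-.482,X[:,1]+.341)<.022)
    P=X[m];print(n,m.sum(),P.mean(0).round(4),((P.min(0)+P.max(0))/2).round(4))
```

```text
[ 0.46641252 -0.21068807  0.16021253]<stdin>:7: RuntimeWarning: Mean of empty slice.
  ret = um.true_divide(
Traceback (most recent call last):
ValueError: zero-size array to reduction operation minimum which has no identity
```

servo_tool([
  [-40,0,0],
  [-40,0,0],
  [-40,0,0],
  [-11,0,0],
  [0,0,0],
], gripper=[60,60,60,60,60], turn=[0,0,0,0,0])

```text
time: 8.35
position: [0.4814, -0.3414, 0.1577]
ee_rot: [0.662, 0.75, 0.0, -0.002]
force: [-0.4, 0.1, -0.2]
gripper_width: 0.0604
grasp_force: 0.0
```

Run:
```python
from h import *
print(observe()['position'])
c=cap('side');cv2.imwrite('pics/side3.png',cv2.resize(c['img'][190:310,250:390],None,fx=5,fy=5)[...,::-1])
```

```text
[ 0.48143908 -0.34140709  0.15765953]
```

View pics/side3.png

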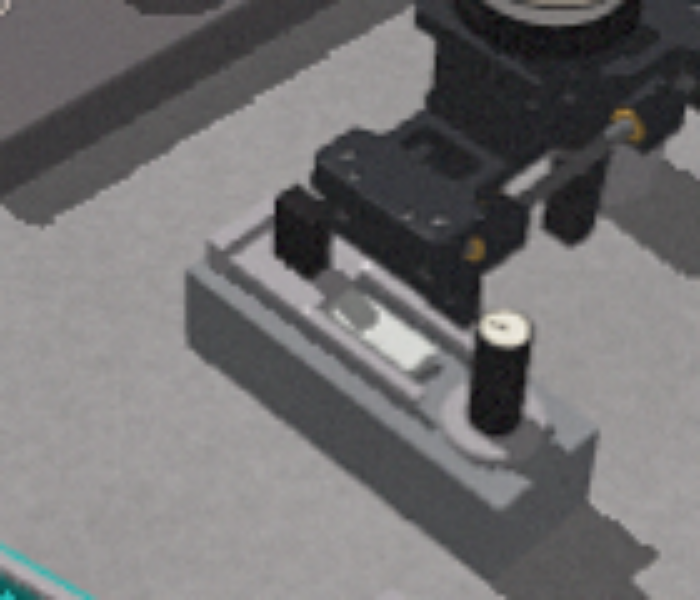

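servo_tool([
  [1,1,20],
  [0,0,30],
  [0,0,20],
  [0,0,11],
  [0,0,0],
], gripper=[60,60,60,60,60], turn=[0,0,0,0,0])

```text
time: 8.9
position: [0.4817, -0.3373, 0.0765]
ee_rot: [0.661, 0.751, -0.0, -0.002]
force: [-1.0, -0.0, 1.0]
gripper_width: 0.06
grasp_force: 0.0
```

servo_tool([
  [0,0,0],
  [0,0,0],
  [0,0,0],
  [0,0,0],
  [0,0,0],
  [0,0,0],
  [0,0,0],
  [0,0,0],
], gripper=[35,28,20,15,15,15,15,15], turn=[0,0,0,0,0,0,0,0], grip_force=20)

```text
time: 9.7
position: [0.4833, -0.3402, 0.0796]
ee_rot: [0.661, 0.75, -0.0, 0.0]
force: [-2.3, 1.0, 6.0]
gripper_width: 0.0253
grasp_force: 20.0
```

servo_tool([
  [0,0,-10],
  [0,0,-20],
  [0,0,-30],
  [0,0,-30],
  [0,0,-30],
  [0,0,-30],
  [0,0,0],
  [0,0,0],
], gripper=[15,15,15,15,15,15,15,15], turn=[0,0,0,0,0,0,0,0])

```text
time: 10.5
position: [0.4833, -0.3398, 0.2286]
ee_rot: [0.661, 0.75, 0.0, 0.0]
force: [0.0, 1.3, -1.8]
gripper_width: 0.0254
grasp_force: 20.0
```

Run:
```python
from h import *
s=observe();print(s['position'],s['force'],s['gripper_width'])
c=cap('side');cv2.imwrite('pics/side4.png',cv2.resize(c['img'][140:310,250:410],None,fx=3.5,fy=3.5)[...,::-1])
```

```text
[ 0.48331845 -0.33978993  0.22859438] [ 0.02789432  1.32098357 -1.77822328] 0.025350881085860186
```

View pics/side4.png

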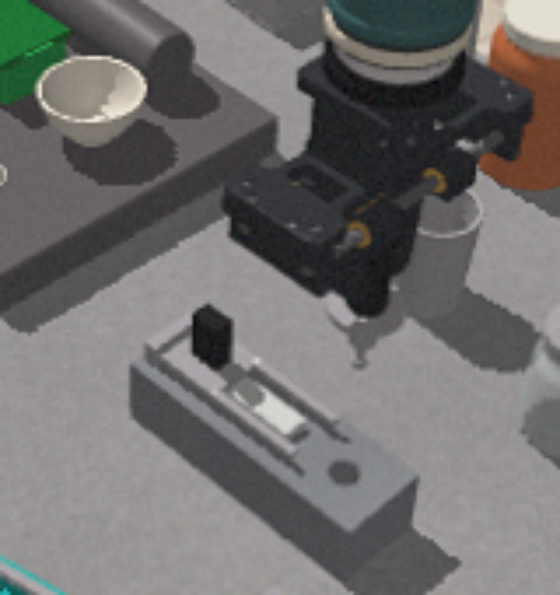

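The gauge is out and upright, and the lock is still open. Now moving over to the ring.

servo_tool([
  [15,1,0],
  [30,2.4,0],
  [30,2.4,0],
  [30,2.4,0],
  [30,2.4,0],
  [30,2.4,0],
  [30,2.4,0],
  [30,2.4,0],
  [30,2.4,0],
  [30,2.4,0],
  [30,2.4,0],
  [30,2.4,0],
  [30,2.4,0],
  [25,2,0],
  [11,1,0],
  [0,0,0],
  [0,0,0],
], gripper=[15,15,15,15,15,15,15,15,15,15,15,15,15,15,15,15,15], turn=[0,0,0,0,0,0,0,0,0,0,0,0,0,0,0,0,0])

```text
time: 12.25
position: [0.4634, 0.0717, 0.2278]
ee_rot: [0.661, 0.75, -0.001, -0.0]
force: [0.3, -0.1, -1.5]
gripper_width: 0.025
grasp_force: 20.0
```

servo_tool([
  [0,0,25],
  [0,0,30],
  [0,0,25],
  [0,0,12],
  [0,0,0],
  [0,0,0],
], gripper=[15,15,15,15,15,15], turn=[0,0,0,0,0,0])

```text
time: 12.85
position: [0.4647, 0.0715, 0.1374]
ee_rot: [0.662, 0.75, 0.0, 0.0]
force: [0.4, -0.8, -1.5]
gripper_width: 0.0255
grasp_force: 20.0
```

Run:
```python
from h import *
s=observe();print(s['position'],s['force'],s['gripper_width'])
c=cap('side');cv2.imwrite('pics/side5.png',cv2.resize(c['img'][110:220,180:310],None,fx=5,fy=5)[...,::-1])
def pix(p):
    T=np.linalg.inv(c['world_from_camera']);r=cv2.Rodrigues(T[:3,:3])[0]
    return cv2.projectPoints(np.array([p],float),r,T[:3,3],c['mtx'],c['dist_coeffs'])[0].ravel()
p=s['position'];print('crop px tip',(pix(p-[0,0,.0716])-[180,110])*5,'ring',(pix([.4635,.0725,.04])-[180,110])*5)
```

```text
[0.46474475 0.07150938 0.13738458] [ 0.43254302 -0.7980904  -1.47274297] 0.025536768242033273
crop px tip [326.51661801 361.49469095] ring [326.64830402 396.94254378]
```

View pics/side5.png

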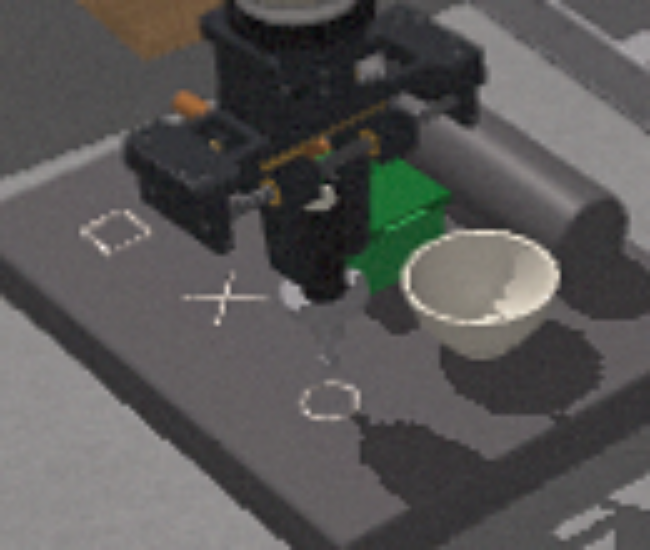

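servo_tool([
  [0,0,10],
  [0,0,8],
  [0,0,3],
  [0,0,2],
  [0,0,1],
  [0,0,0],
  [0,0,0],
], gripper=[15,15,15,15,15,15,15], turn=[0,0,0,0,0,0,0])

```text
time: 13.6
position: [0.4643, 0.0721, 0.1129]
ee_rot: [0.661, 0.75, 0.0, 0.0]
force: [-0.1, -0.8, -1.6]
gripper_width: 0.0252
grasp_force: 20.0
```

servo_tool([
  [0,0,1],
  [0,0,1],
  [0,0,1],
  [0,0,0],
  [0,0,0],
], gripper=[15,15,15,15,15], turn=[0,0,0,0,0])

```text
time: 14.1
position: [0.4644, 0.0721, 0.11]
ee_rot: [0.661, 0.75, 0.0, 0.0]
force: [0.8, -0.3, -0.6]
gripper_width: 0.0254
grasp_force: 20.0
```

servo_tool([
  [0,0,1],
  [0,0,1],
  [0,0,1],
  [0,0,0],
  [0,0,0],
], gripper=[15,15,15,15,15], turn=[0,0,0,0,0])

```text
time: 14.6
position: [0.4643, 0.0721, 0.1069]
ee_rot: [0.661, 0.75, 0.0, 0.0]
force: [0.7, 0.9, 0.7]
gripper_width: 0.0254
grasp_force: 20.0
```

servo_tool([
  [0,0,1],
  [0,0,1],
  [0,0,0],
  [0,0,0],
  [0,0,0],
  [0,0,0],
  [0,0,0],
], gripper=[15,15,15,15,15,15,15], turn=[0,0,0,0,0,0,0])

```text
time: 15.3
position: [0.4643, 0.0721, 0.1048]
ee_rot: [0.661, 0.75, 0.0, 0.0]
force: [2.2, 1.4, 0.9]
gripper_width: 0.0253
grasp_force: 20.0
```

Run:
```python
from h import *
c=cap('side');s=observe();print(s['position'],s['force'],s['gripper_width'])
cv2.imwrite('pics/side6.png',cv2.resize(c['img'][150:210,210:290],None,fx=8,fy=8)[...,::-1])
```

```text
[0.46429612 0.07204675 0.1048219 ] [ 1.51663344 -0.42623051  1.95423089] 0.025633752295279852
```

View pics/side6.png

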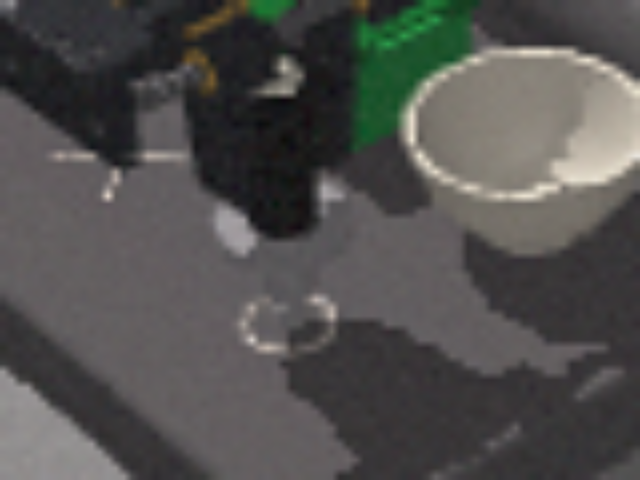

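The tip stands inside the ring, whose centre is at about (289,322), with the plunger about half in. The gauge is upright and steady, so I'm handing it in.

```bash
python3 -c "
from station import env
print(env.job_done())"
```

```text
the job is handed in; nothing more can be done
None
```

I handed the job in with the lock at its end stop and the gauge held upright and steady in the ring, its plunger pressed in an estimated 4–7 mm of 12; the hand-in returned no verdict.

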